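Demould a moulded electronics module and close the mould

ROBOT

A 6-joint arm with a two-finger parallel gripper is mounted at the origin on the work surface. World frame = base frame: x ahead of the robot, y to its left, z up, the work surface at z = 0. Lengths are in m, angles in rad, forces in N, time in s.
With the tool pointing down it reaches from about 0.325 to 0.775 m from the base axis. Payload 5.5 kg.
Tool frame: the origin (TCP) lies at the very end of the fingers, on their centre line; the grasp point (between the pads) lies 19 mm behind it (manip.tcp_to_grasp is the distance from the TCP to the grasp point, in m); z points along the fingers, y is the line along which they close (so a half turn about z gives the same grasp; the last joint's range is limited). The gripper opens to 85 mm and grips with 20 to 120 N. Pads are 22 mm wide; open, the fingers measure 114 mm over their backs; the gripper's body (76 mm by 85 mm) begins 54 mm behind the grasp point. The pads swing forward as they close: fully open they stand 13 mm farther back than shut.
Start: joints at [1.164, 0.091, 1.231, -0, 1.82, -0.057], TCP at [0.206, 0.564, 0.231] pointing down, gripper open.
Joint ranges: [-2.87, 2.87], [-0.86, 2.18], [0.17, 2.46], [-1.51, 4.65], [0.06, 2.69], [-2.65, 2.65]. Speed limits (rad/s): [2.57, 2.57, 3.01, 3.14, 3.14, 3.14].

INTERFACE

Orientations are given as a unit quaternion [w, x, y, z].
In Python, from rig import manip gives the robot as it stands.
- The arm moves only by the tool move_arm, never from a script. Its arguments are lists of equal length, an entry for each row: "xyz": the shift along the tool's x, y, z in m, a list of three; "rot": the turn, a rotation vector about the tool's x, y, z in rad, a list of three. In form: {"xyz": [[tx, ty, tz], ...], "rot": [[ax, ay, az], ...]}. A call has 1 to 12 rows; each row shifts and turns the commanded pose from where the row before left it, along the tool's axes as they then stand; what a row does not reach is not made up. A row lasts 1/8 s, in which the tool goes at most 62.5 mm and 10.7 degrees, less where a joint would pass 70% of its speed; a pose out of reach is approached as far as the arm can. A call is refused whole if a number of a shift passes 0.0625 or a number of a turn 0.188, either way. A call with a gripper value outside its range is refused whole. "jaw" is the opening, from 0 (shut) to 1 (fully open), set as the call begins (left out, the last holds). The fingers move at their own pace and stop on an object; "force" is the grip in N (left out, the last holds). Time passes only in rows, so rows that do not move let the fingers close. It gives the time, the measured TCP pose, the force, the opening and the grip force at its end, in the units of the state.
- manip.get_state(): the state, without advancing time (a new reading comes with each control period).
- manip.read_camera(name): name is "scene" or "top" or "wrist"; returns a dict with "image" (420x560x3 uint8, red, green, blue), "fx", "fy", "cx", "cy" (pixels), "cam_to_world" (4x4, takes a point from camera to world coordinates). Camera axes: x right, y down, z forward; pixel columns grow to the right and rows downward; lengths in m; the calibration is good to about 2 mm. A picture is of the moment at which its call begins. There is no depth.
- manip.job_done(): hands the job in; it is judged then, once.
The state is a dict: "time_s": time; "q": joint angles; "joint_velocities": joint speeds; "tau": joint torques, N m; "ee_pos": TCP position; "orientation": TCP orientation; "force": force on the tool from outside, world axes, zero at the start; "moment": the same for the moment, N m; "grip_width": opening from 0.0 (shut) to 1.0 (fully open); "finger_force": force on a finger pad.
Only numpy, scipy, OpenCV 4.12 (cv2) and the standard library are available. Lean on these libraries where they do the work, as an engineer would, in place of code of your own. Each camera call takes 0.05 s, during which the arm holds its last target. There are 200 camera calls.

TASK

The shot has set: take the amber moulded module out of the lower mould half, lifting it clear and keeping it level, and lay it (do not drop it) flat and right side up in the black parts tray. Then close the empty mould to keep the cavity clean: lower the top half onto the guide pins the right way round, without letting it drop, until it rests flush all round. Let go of both, and leave the other things on the bench where they are.

Things in the scene. Friction and masses are not known exactly. Their poses are not given: they have to be found in the camera images.
- mould: Lower mould half: bare aluminium block 150 (x) x 110 (y) mm on a dark steel clamp plate 200 x 126 x 12 mm, bolted down. Origin: centre of the plate's underside, on the blue mat (2 mm thick: world z = 0.002); z up. Flat parting face (top of the block) at z = 44 mm. A red paint mark on the plate shows the +x end. Two guide pins stand on the parting face.
- cavity (a point): Centre of the floor of the mould's open cavity, on the mould's axis at z = 32 mm. The cavity is 107 (x) x 53 (y) mm and 12 mm deep; a channel for the module's plug, 26 mm wide and 9 mm deep, runs from it out through the +x end of the block.
- pin_a (a point): Foot of steel guide pin A at the parting face, at x = -58, y = +41, z = 44 mm in the mould's frame. The pin has 12 mm diameter for 12 mm, then tapers to 5 mm at its top, 20 mm above this point.
- pin_b (a point): Foot of steel guide pin B at the parting face, at x = +50, y = -41, z = 44 mm in the mould's frame. Same shape as pin A.
- module: Amber moulded module, 0.11-0.22 kg, loose in the cavity (1.5 mm play, does not stick), axes as the mould's. Origin: centre of the amber body's underside; x lengthwise, z up. Lower part 104 x 50 mm, z 0-12; upper part 100 x 44 mm, z 12-25. White plug 22 mm wide, z 4-20, out of the +x end to x = 74 mm. In the mould, 13 mm stand above the parting face.
- top_half: Top mould half: aluminium plate 150 (x) x 110 (y) x 22 mm, 0.65-0.9 kg, loose on the mat. Origin: centre of its underside (parting face, hollowed 15 mm deep); z up. Bow handle on top. Two 14 mm guide holes right through fit the pins one way round only: axes as the mould's, red mark on its top at the same (+x) end as the lower half's. Closed, its origin is at z = 44 mm in the mould's frame.
- handle (a point): Centre of the bar of the top half's black bow handle, 54 mm above the top half's origin, within 3 mm of above its centre of mass. Bar along x, 104 mm long, 14 mm wide (y), 12 mm high, its underside 26 mm above the plate, on two posts at x = +-45 mm.
- hole_a (a point): Axis of guide hole A of the top half at its underside, at x = -58, y = +41 mm in its frame: goes over pin A.
- hole_b (a point): Axis of guide hole B of the top half at its underside, at x = +50, y = -41 mm in its frame: goes over pin B.
- tray: Black open parts tray 220 (x) x 170 (y) x 30 mm, walls 4 mm, its floor a firm pink foam pad whose top is 7 mm above the origin; loose, 0.5 kg, on the mat. Origin: centre of its underside, z up. Tray and top half lie on either side of the mould; which is on which side varies.
- board: Bystander: green circuit board 110 x 75 mm, 23 mm high, with brass posts. Origin: centre of its underside.
- tip_cleaner: Bystander: black soldering-tip cleaner 80 x 140 mm, 45 mm high, with yellow sponge and brass wool. Origin: centre of its underside.
- scanner: Bystander: lime and black hand scanner lying on its side, about 150 x 105 mm, 40 mm high. Origin: under the middle of its lime head.

How it is judged:
On the way, in this order (a step that is already met when the one before it is completed fails the run):
1. The module has been lifted clear of the mould, level (z of module in the frame of mould above 0.046 m and angle between module's own z axis and vertical below 0.3 rad), for 0.1 s.
2. The module lies flat, right side up, in the tray, let go and at rest (x of module in the frame of tray between -0.1 and 0.1 m and y of module in the frame of tray between -0.08 and 0.08 m and z of module in the frame of tray between 0.004 and 0.01 m and angle between module's own z axis and vertical below 0.08 rad and linear speed of module below 0.02 m/s and angular speed of module below 0.2 rad/s and contact force between module and the fingers below 0.1 N), for 0.2 s.
At the end, for the whole second after the job is handed in: The module lies flat (0.08 rad), right side up, in the tray, within 3 mm of its floor; the top half sits on the lower half, both guide holes within 3 mm of their pins, its parting face within 2 mm of the lower one and parallel to 0.02 rad; both let go and at rest (x of module in the frame of tray between -0.1 and 0.1 m and y of module in the frame of tray between -0.08 and 0.08 m and z of module in the frame of tray between 0.004 and 0.01 m and angle between module's own z axis and vertical below 0.08 rad and linear speed of each of module, top_half below 0.02 m/s and angular speed of each of module, top_half below 0.2 rad/s and horizontal distance between hole_a and pin_a below 0.003 m and horizontal distance between hole_b and pin_b below 0.003 m and z of top_half in the frame of mould between 0.042 and 0.046 m and angle between the z axis of top_half and the z axis of mould, either way round below 0.02 rad); the robot touches nothing.
It fails at once if The module is tipped by more than 0.5 rad (angle between module's own z axis and vertical above 0.5 rad).
It fails at once if The module is dropped into the tray (faster than 0.5 m/s when less than 25 mm above its floor) (x of module in the frame of tray between -0.1 and 0.1 m and y of module in the frame of tray between -0.08 and 0.08 m and z of module in the frame of tray below 0.032 m and linear speed of module above 0.5 m/s).
It fails at once if The top half is dropped onto the mould (faster than 0.45 m/s when less than 26 mm above it) (horizontal distance between top_half and mould below 0.03 m and z of top_half in the frame of mould below 0.07 m and linear speed of top_half above 0.45 m/s).
It fails at once if A bystander (board, tip cleaner or scanner) is moved by more than 20 mm (distance of any of board, tip_cleaner, scanner from where it was at the start of the episode above 0.02 m).
It also fails if it takes over 66 s, if anything falls off the work surface, if the arm or the gripper's body presses on something with over 40 N, if the wrist force passes 120 N, or if a joint passes its speed limit or range.

## Working session

There is one attempt and no reset: what is moved stays moved. The work goes in short steps, Python scripts to look and compute and a tool call to move; the robot and the scene stay as the last step left them, time stands still between calls to the robot, and variables do not carry over. Pictures are saved under pics/ and viewed, at most 10 in all, crops included, and the job is handed in when it is done.

Besides the shell and the picture viewer there is one more tool, called after ">>>" by a JSON object that holds its "method" and its "body", one argument or row to a line. move_arm: Moves the arm, as the interface text tells. Its arguments: {"type":"object","properties":{"xyz":{"type":"array"},"rot":{"type":"array"},"jaw":{"type":"number"},"force":{"type":"number"}},"required":["xyz","rot"]}

```bash
ls; mkdir -p pics
python3 - <<'E'
from rig import manip
import cv2,numpy as np,pickle
d={}
for n in("top","scene"):
    c=manip.read_camera(n);d[n]=c
    cv2.imwrite(f"pics/{n}0.png",cv2.resize(c["image"][:,:,::-1],(784,588)))
    print(n,c["fx"],c["fy"],c["cx"],c["cy"],np.round(c["cam_to_world"],3).tolist())
pickle.dump(d,open("c0.pkl","wb"))
s=manip.get_state();print(s["time_s"],s["ee_pos"],s["orientation"],manip.tcp_to_grasp)
E
```

```text
pics
top 391.3849802125914 391.3849802125914 280.4825581104919 195.5149731537257 [[0.023, -0.984, 0.177, 0.459], [-1.0, -0.023, 0.002, 0.038], [0.002, -0.177, -0.984, 0.975], [0.0, 0.0, 0.0, 1.0]]
scene 450.58730230054005 450.58730230054005 276.1871414232402 208.35719379600744 [[-0.22, 0.532, -0.817, 1.488], [0.975, 0.127, -0.18, 0.209], [0.007, -0.837, -0.547, 0.68], [0.0, 0.0, 0.0, 1.0]]
0.1 [0.20553213 0.56344047 0.2302524 ] [-2.12676673e-04  1.74026638e-01  9.84740560e-01 -8.44801311e-04] 0.0187
```

View pics/top0.png

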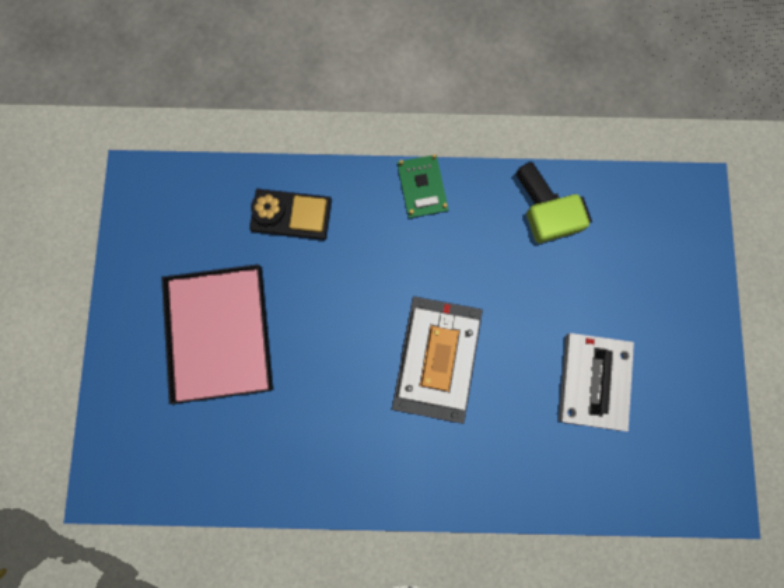

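View pics/scene0.png

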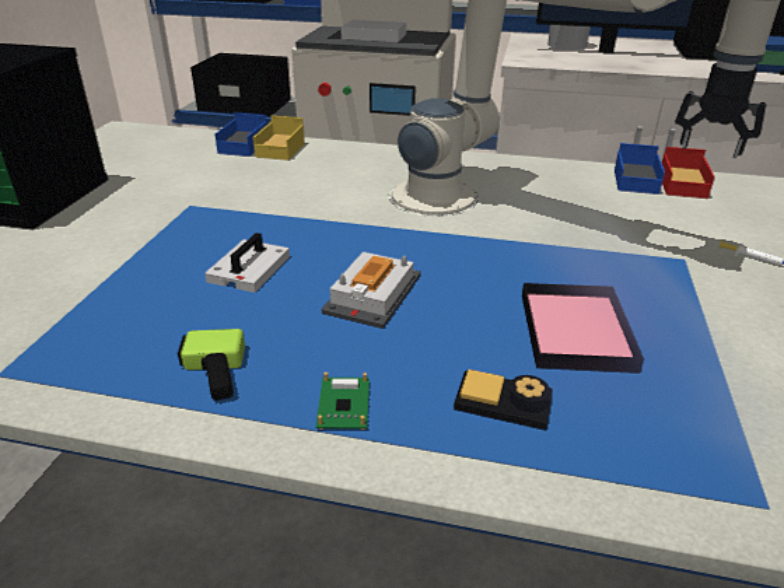

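The top view shows (in 784x588 pixels) the tray at (217,335), the mould with amber module at (438,358) with its red mark up (+x, away from the robot), and the top half at (597,382) with its red mark also up. The bystanders lie behind at rows 160-240.

```bash
cat > h.py <<'E'
import numpy as np,cv2
from rig import manip
def ray(c,px,z):
    px=np.atleast_2d(px).astype(float);T=c["cam_to_world"]
    d=np.c_[(px[:,0]-c["cx"])/c["fx"],(px[:,1]-c["cy"])/c["fy"],np.ones(len(px))]@T[:3,:3].T
    o=T[:3,3];return o+d*((z-o[2])/d[:,2])[:,None]
def blob(mask,box):
    m=np.zeros_like(mask,np.uint8);x0,y0,x1,y1=box;m[y0:y1,x0:x1]=mask[y0:y1,x0:x1]
    cs=cv2.findContours(m,cv2.RETR_EXTERNAL,cv2.CHAIN_APPROX_NONE)[0]
    return max(cs,key=cv2.contourArea)[:,0]
def rect(c,cnt,z):
    """world min-area rectangle of contour: centre, long, short, yaw of long axis from +x in deg"""
    p=(ray(c,cnt,z)[:,:2]*1000).astype(np.float32)
    b=cv2.boxPoints(cv2.minAreaRect(p));e=[b[1]-b[0],b[2]-b[1]];L=[np.linalg.norm(v) for v in e]
    l=e[int(np.argmax(L))];l=l*np.sign(l[0])
    return b.mean(0).round(1),round(max(L),1),round(min(L),1),round(np.degrees(np.arctan2(l[1],l[0])),2)
E
python3 - <<'E'
import pickle;from h import *
d=pickle.load(open("c0.pkl","rb"));c=d["top"]
hsv=cv2.cvtColor(c["image"],cv2.COLOR_RGB2HSV);H,S,V=cv2.split(hsv)
amb=(H>8)&(H<25)&(S>120)&(V>100)
print("amber",rect(c,blob(amb,(280,210,350,300)),.059))
pink=((H>165)|(H<5))&(S>50)&(V>150)
print("pink",rect(c,blob(pink,(100,180,210,300)),.009))
blk=~((H>95)&(H<125)&(S>100))
print("tray",rect(c,blob(blk,(100,180,205,300)),.032))
wh=(S<60)&(V>110)
print("mould",rect(c,blob(wh,(275,205,350,310)),.046))
print("topH",rect(c,blob(wh,(390,230,460,315)),.024))
handle=(V<60)
print("handle",rect(c,blob(handle,(410,240,445,305)),.062))
red=((H>172)|(H<6))&(S>150)&(V>60)
for n,b,z in(("redL",(300,205,340,230),.014),("redT",(405,235,440,255),.024)):
    print(n,rect(c,blob(red,b),z))
im=c["image"][195:320,260:470,::-1];cv2.imwrite("pics/crop.png",cv2.resize(im,None,fx=3.8,fy=3.8,interpolation=cv2.INTER_CUBIC))
E
```

```text
amber (array([484.3, -39.8], dtype=float32), np.float32(99.8), np.float32(47.1), np.float32(-9.35))
pink (array([518.4, 346.3], dtype=float32), np.float32(209.7), np.float32(155.6), np.float32(8.89))
tray (array([518.7, 341.1], dtype=float32), np.float32(217.6), np.float32(171.5), np.float32(8.9))
mould (array([484.5, -41.5], dtype=float32), np.float32(153.3), np.float32(113.8), np.float32(-9.46))
topH (array([ 451.2, -313.2], dtype=float32), np.float32(151.5), np.float32(111.9), np.float32(-6.69))
handle (array([ 451.1, -304.2], dtype=float32), np.float32(105.2), np.float32(26.6), np.float32(-6.82))
redL (array([571.7, -55. ], dtype=float32), np.float32(10.0), np.float32(7.4), np.float32(0.36))
redT (array([ 520.1, -302.1], dtype=float32), np.float32(9.7), np.float32(4.8), np.float32(87.73))
```

View pics/crop.png

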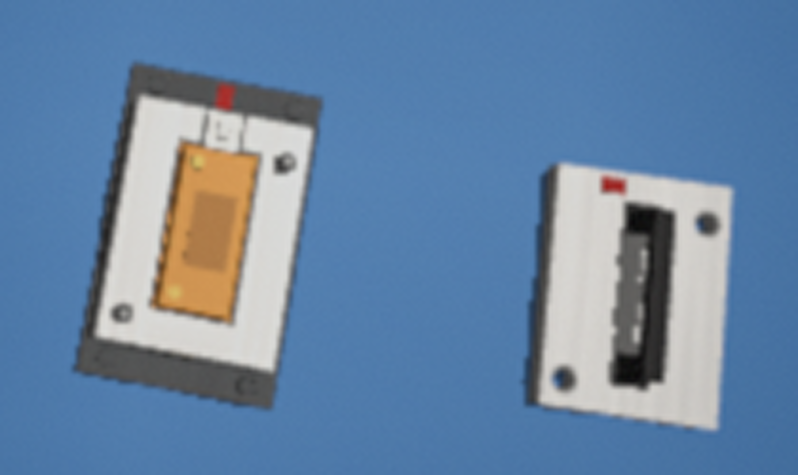

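The crop confirms same orientation of both halves: pins at (285,162) and (122,313) and holes at (707,222) and (564,377), sizes matching to about 3 mm. Module is at (0.4845,-0.040), yaw -9.4°. Computing the moves next.

```bash
cat >> h.py <<'E'
from scipy.spatial.transform import Rotation as Ro
def plan(p,ydeg,s=None):
    """print total tool-frame shift to p, and the turn to bring tool y to ydeg, tool z straight down"""
    s=s or manip.get_state();w,x,y,z=s["orientation"];R=Ro.from_quat([x,y,z,w])
    sh=R.inv().apply(np.array(p)-s["ee_pos"])
    a=np.radians(ydeg);Y=np.array([np.cos(a),np.sin(a),0]);Z=np.array([0,0,-1.])
    G=Ro.from_matrix(np.c_[np.cross(Y,Z),Y,Z])
    print("t",s["time_s"],"pos",np.round(s["ee_pos"],4),"shift",np.round(sh,4),"turn",np.round((R.inv()*G).as_rotvec(),4),
      "F",np.round(s["force"],2),"w",round(float(s["grip_width"]),3),"ff",np.round(s["finger_force"],2))
E
python3 -c "
from h import *
plan([.4845,-.0405,.18],80.6)"
```

```text
t 0.1 pos [0.2055 0.5634 0.2303] shift [-0.4691 -0.4717  0.051 ] turn [-0.0017 -0.0003 -0.1858] F [ 0.72  0.44 -0.4 ] w 1.0 ff 0.0
```

>>> {"method": "move_arm", "body": {
  "xyz": [
    [-0.039,-0.039,0.004],
    [-0.039,-0.039,0.004],
    [-0.039,-0.039,0.004],
    [-0.039,-0.039,0.004],
    [-0.039,-0.039,0.004],
    [-0.039,-0.039,0.004],
    [-0.039,-0.039,0.004],
    [-0.039,-0.039,0.004],
    [-0.039,-0.039,0.004],
    [-0.039,-0.039,0.004],
    [-0.039,-0.039,0.004],
    [-0.039,-0.039,0.004]
  ],
  "rot": [
    [0,0,0],
    [0,0,0],
    [0,0,0],
    [0,0,0],
    [0,0,0],
    [0,0,0],
    [0,0,0],
    [0,0,0],
    [0,0,0],
    [0,0,0],
    [0,0,0],
    [0,0,0]
  ],
  "jaw": 1
}}

```text
time_s: 1.6
ee_pos: [0.4852, -0.0381, 0.1828]
orientation: [-0.0, 0.174, 0.985, 0.0]
force: [0.4, 0.4, 0.3]
grip_width: 0.998
finger_force: 0.0
```

>>> {"method": "move_arm", "body": {
  "xyz": [
    [0,0,0],
    [0,0,0],
    [0,0,0]
  ],
  "rot": [
    [0,0,-0.093],
    [0,0,-0.093],
    [0,0,0]
  ]
}}

```text
time_s: 1.98
ee_pos: [0.4847, -0.0365, 0.1828]
orientation: [-0.0, 0.082, 0.997, 0.0]
force: [0.1, 0.1, -0.2]
grip_width: 1.001
finger_force: 0.0
```

Run:
```python
from h import *
plan([.4845,-.0405,.049],80.6)
c=manip.read_camera("wrist");cv2.imwrite("pics/w1.png",c["image"][:,:,::-1])
t=manip.read_camera("top")
import pickle;pickle.dump((c,t),open("c1.pkl","wb"))
print(c["fx"],np.round(c["cam_to_world"],3).tolist())
```

```text
t 1.975 pos [ 0.4847 -0.0365  0.1828] shift [-0.0006 -0.0039  0.1338] turn [-0.     -0.001  -0.0009] F [ 0.13  0.11 -0.22] w 1.001 ff 0.0
360.85634108940434 [[0.165, 0.947, 0.276, 0.414], [0.986, -0.158, -0.046, -0.025], [0.0, 0.28, -0.96, 0.325], [0.0, 0.0, 0.0, 1.0]]
```

View pics/w1.png

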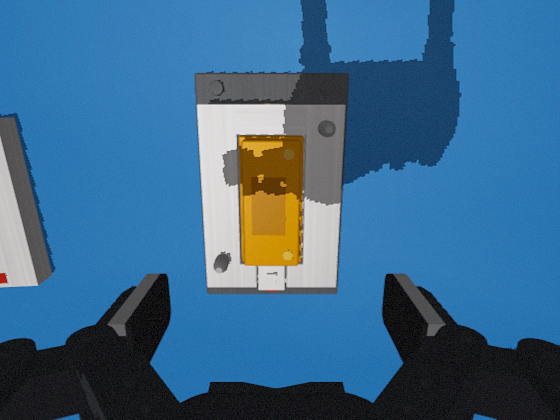

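The wrist view shows the amber module at about (270,200) between the open fingers (tips at columns 140 and 412), with pins at (327,128) and (222,262). I'll measure it from here.

Run:
```python
from h import *;import pickle
c,t=pickle.load(open("c1.pkl","rb"))
H,S,V=cv2.split(cv2.cvtColor(c["image"],cv2.COLOR_RGB2HSV))
k=blob((H>8)&(H<28)&(S>120)&(V>50),(225,120,315,275))
print("amber",rect(c,k,.059))
k=blob(((S<60)&(V>55)),(190,103,350,295));print(cv2.boundingRect(k));print("mould",rect(c,k,.046))
```

```text
amber (array([482.2, -40.2], dtype=float32), np.float32(102.0), np.float32(47.6), np.float32(-9.5))
(196, 103, 150, 191)
mould (array([487.1, -40.8], dtype=float32), np.float32(156.4), np.float32(111.3), np.float32(-9.6))
```

>>> {"method": "move_arm", "body": {
  "xyz": [
    [-0.0015,-0.004,0.03],
    [0,0,0.04],
    [0,0,0.03],
    [0,0,0.015],
    [0,0,0.01],
    [0,0,0.005],
    [0,0,0.003],
    [0,0,0]
  ],
  "rot": [
    [0,0,0],
    [0,0,0],
    [0,0,0],
    [0,0,0],
    [0,0,0],
    [0,0,0],
    [0,0,0],
    [0,0,0]
  ]
}}

```text
time_s: 3.08
ee_pos: [0.486, -0.0406, 0.0508]
orientation: [0.0, 0.082, 0.997, -0.0]
force: [0.3, 0.7, -0.9]
grip_width: 1.002
finger_force: 0.0
```

>>> {"method": "move_arm", "body": {
  "xyz": [
    [0,0,0],
    [0,0,0],
    [0,0,0],
    [0,0,0],
    [0,0,0],
    [0,0,0],
    [0,0,0],
    [0,0,0]
  ],
  "rot": [
    [0,0,0],
    [0,0,0],
    [0,0,0],
    [0,0,0],
    [0,0,0],
    [0,0,0],
    [0,0,0],
    [0,0,0]
  ],
  "jaw": 0.3,
  "force": 40
}}

```text
time_s: 4.08
ee_pos: [0.4861, -0.0406, 0.0508]
orientation: [0.001, 0.082, 0.997, -0.0]
force: [-0.3, -0.1, 5.9]
grip_width: 0.494
finger_force: 41.4
```

Run:
```python
from h import *
plan([.4845,-.0405,.049],80.6)
c=manip.read_camera("wrist");cv2.imwrite("pics/w2.png",c["image"][:,:,::-1])
```

```text
t 4.075 pos [ 0.4861 -0.0406  0.0508] shift [ 0.0016 -0.0001  0.0018] turn [-0.      0.001   0.0002] F [-0.26 -0.11  5.91] w 0.494 ff 41.4
```

View pics/w2.png

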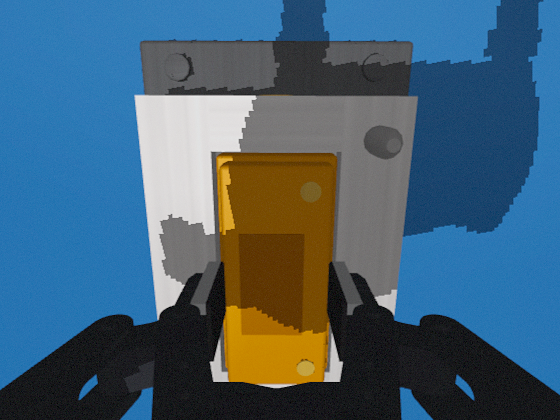

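The module sits centred between the pads at (275,270), opening 0.494 ≈ 42 mm, consistent with the 44 mm upper part. I'll lift it.

>>> {"method": "move_arm", "body": {
  "xyz": [
    [0,0,-0.005],
    [0,0,-0.01],
    [0,0,-0.015],
    [0,0,-0.025],
    [0,0,-0.03],
    [0,0,-0.02],
    [0,0,0],
    [0,0,0]
  ],
  "rot": [
    [0,0,0],
    [0,0,0],
    [0,0,0],
    [0,0,0],
    [0,0,0],
    [0,0,0],
    [0,0,0],
    [0,0,0]
  ]
}}

```text
time_s: 5.12
ee_pos: [0.4853, -0.0405, 0.1542]
orientation: [-0.001, 0.082, 0.997, 0.0]
force: [0.5, -0.5, -1.3]
grip_width: 0.503
finger_force: 40.8
```

Run:
```python
from h import *
plan([.514,.343,.156],98.9)
c=manip.read_camera("scene");cv2.imwrite("pics/s2.png",cv2.resize(c["image"][130:300,180:420,::-1],None,fx=3,fy=3))
```

```text
t 5.125 pos [ 0.4853 -0.0405  0.1542] shift [ 0.0343  0.3831 -0.0018] turn [ 2.000e-04 -1.600e-03 -3.192e-01] F [ 0.48 -0.49 -1.29] w 0.503 ff 40.81
```

View pics/s2.png

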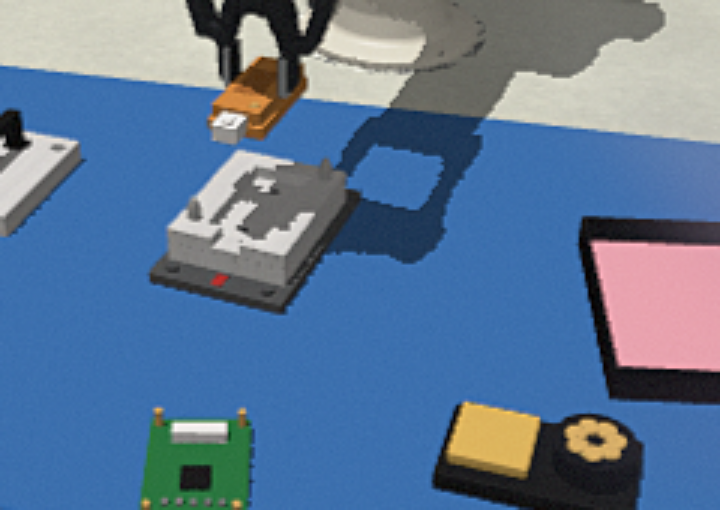

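The module hangs level at (257,98), clear of the mould. Carrying it to the tray.

>>> {"method": "move_arm", "body": {
  "xyz": [
    [0.0017,0.019,0],
    [0.0034,0.038,0],
    [0.0034,0.038,0],
    [0.0034,0.038,0],
    [0.0034,0.038,0],
    [0.0034,0.038,0],
    [0.0034,0.038,0],
    [0.0034,0.038,0],
    [0.0034,0.038,0],
    [0.0034,0.038,0],
    [0.002,0.022,0],
    [0,0,0]
  ],
  "rot": [
    [0,0,0],
    [0,0,0],
    [0,0,0],
    [0,0,0],
    [0,0,0],
    [0,0,0],
    [0,0,0],
    [0,0,0],
    [0,0,0],
    [0,0,0],
    [0,0,0],
    [0,0,0]
  ]
}}

```text
time_s: 6.68
ee_pos: [0.5134, 0.3439, 0.153]
orientation: [-0.001, 0.081, 0.997, -0.001]
force: [-0.5, 0.9, -1.5]
grip_width: 0.5
finger_force: 41.0
```

>>> {"method": "move_arm", "body": {
  "xyz": [
    [0,0,0],
    [0,0,0],
    [0,0,0],
    [0,0,0],
    [0,0,0]
  ],
  "rot": [
    [0,0,-0.08],
    [0,0,-0.08],
    [0,0,-0.08],
    [0,0,-0.08],
    [0,0,0]
  ]
}}

```text
time_s: 7.3
ee_pos: [0.5142, 0.3418, 0.1545]
orientation: [-0.001, -0.077, 0.997, -0.0]
force: [-0.4, 0.2, -1.2]
grip_width: 0.498
finger_force: 41.0
```

Run:
```python
from h import *
plan([.514,.343,.0265],98.9)
t=manip.read_camera("top");c=manip.read_camera("scene");w=manip.read_camera("wrist")
a=cv2.resize(c["image"][150:290,340:480,::-1],(400,400));b=cv2.resize(t["image"][160:300,90:230,::-1],(400,400))
cv2.imwrite("pics/s3.png",np.hstack([a,b]))
```

```text
t 7.3 pos [0.5142 0.3418 0.1545] shift [-1.00e-04  1.40e-03  1.28e-01] turn [-0.0009 -0.0012 -0.0008] F [-0.36  0.17 -1.23] w 0.498 ff 40.97
```

View pics/s3.png

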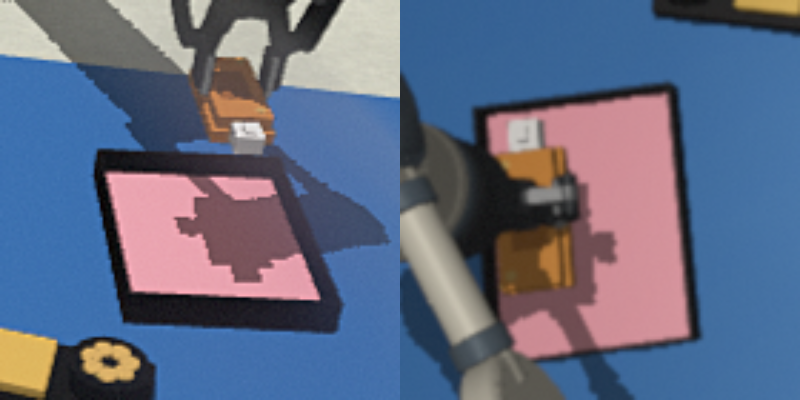

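The module hangs level above the tray (left (237,100)); the apparent offset in the top view (right) is parallax. Lowering gently.

>>> {"method": "move_arm", "body": {
  "xyz": [
    [0,0.001,0.02],
    [0,0,0.03],
    [0,0,0.03],
    [0,0,0.02],
    [0,0,0.012],
    [0,0,0.006],
    [0,0,0.004],
    [0,0,0.002],
    [0,0,0.002],
    [0,0,0]
  ],
  "rot": [
    [0,0,0],
    [0,0,0],
    [0,0,0],
    [0,0,0],
    [0,0,0],
    [0,0,0],
    [0,0,0],
    [0,0,0],
    [0,0,0],
    [0,0,0]
  ]
}}

```text
time_s: 8.7
ee_pos: [0.5143, 0.3439, 0.0294]
orientation: [0.0, -0.078, 0.997, 0.0]
force: [0.4, 1.3, -1.5]
grip_width: 0.502
finger_force: 41.0
```

>>> {"method": "move_arm", "body": {
  "xyz": [
    [0,0,0.001],
    [0,0,0.001],
    [0,0,0.001],
    [0,0,0]
  ],
  "rot": [
    [0,0,0],
    [0,0,0],
    [0,0,0],
    [0,0,0]
  ]
}}

```text
time_s: 9.2
ee_pos: [0.5141, 0.3439, 0.0261]
orientation: [-0.0, -0.078, 0.997, -0.0]
force: [-0.8, 0.8, -2.3]
grip_width: 0.498
finger_force: 41.0
```

>>> {"method": "move_arm", "body": {
  "xyz": [
    [0,0,0.0008],
    [0,0,0.0008],
    [0,0,0]
  ],
  "rot": [
    [0,0,0],
    [0,0,0],
    [0,0,0]
  ]
}}

```text
time_s: 9.57
ee_pos: [0.5143, 0.344, 0.0259]
orientation: [0.0, -0.078, 0.997, 0.0]
force: [-3.3, -0.4, 5.7]
grip_width: 0.497
finger_force: 41.6
```

Contact (force up by 8 N). Releasing.

>>> {"method": "move_arm", "body": {
  "xyz": [
    [0,0,0],
    [0,0,0],
    [0,0,0],
    [0,0,0],
    [0,0,0],
    [0,0,0]
  ],
  "rot": [
    [0,0,0],
    [0,0,0],
    [0,0,0],
    [0,0,0],
    [0,0,0],
    [0,0,0]
  ],
  "jaw": 0.9
}}

```text
time_s: 10.32
ee_pos: [0.5142, 0.3439, 0.0247]
orientation: [0.0, -0.078, 0.997, 0.0]
force: [0.1, -0.6, -0.6]
grip_width: 0.899
finger_force: 0.0
```

>>> {"method": "move_arm", "body": {
  "xyz": [
    [0,0,-0.01],
    [0,0,-0.03],
    [0,0,-0.04],
    [0,0,-0.05],
    [0,0,-0.05],
    [0,0,0]
  ],
  "rot": [
    [0,0,0],
    [0,0,0],
    [0,0,0],
    [0,0,0],
    [0,0,0],
    [0,0,0]
  ]
}}

```text
time_s: 11.08
ee_pos: [0.5159, 0.3449, 0.2123]
orientation: [0.005, -0.078, 0.997, 0.003]
force: [0.5, 1.0, 0.6]
grip_width: 0.902
finger_force: 0.0
```

Run:
```python
from h import *
c=manip.read_camera("scene");w=manip.read_camera("wrist");c2=w
plan([.4511,-.311,.2],83.2)
a=cv2.resize(c["image"][170:290,350:470,::-1],(400,400));b=cv2.resize(w["image"][:,:,::-1],(400,400))
cv2.imwrite("pics/s4.png",np.hstack([a,b]))
```

```text
t 11.175 pos [0.5145 0.3441 0.206 ] shift [ 0.1645 -0.6372  0.0051] turn [0.0011 0.002  0.2749] F [ 0.8   0.21 -0.37] w 0.898 ff 0.0
```

View pics/s4.png

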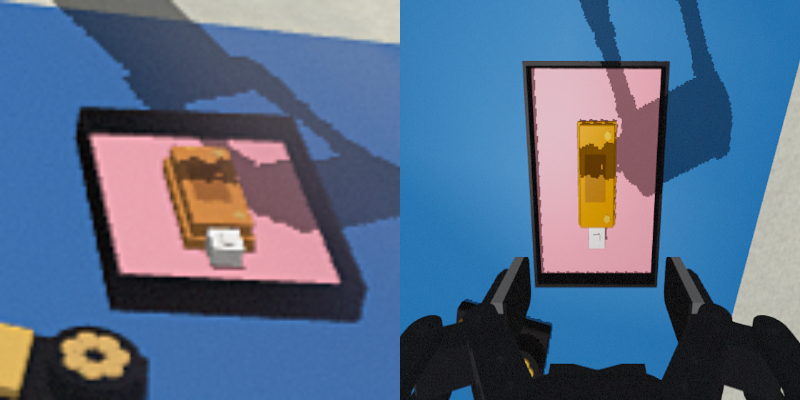

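The module lies flat, upright, central in the tray in both views. On to the top half.

>>> {"method": "move_arm", "body": {
  "xyz": [
    [0.007,-0.029,0],
    [0.015,-0.058,0],
    [0.015,-0.058,0],
    [0.015,-0.058,0],
    [0.015,-0.058,0],
    [0.015,-0.058,0],
    [0.015,-0.058,0],
    [0.015,-0.058,0],
    [0.015,-0.058,0],
    [0.015,-0.058,0],
    [0.015,-0.058,0],
    [0.007,-0.028,0.005]
  ],
  "rot": [
    [0,0,0],
    [0,0,0],
    [0,0,0],
    [0,0,0],
    [0,0,0],
    [0,0,0],
    [0,0,0],
    [0,0,0],
    [0,0,0],
    [0,0,0],
    [0,0,0],
    [0,0,0]
  ]
}}

```text
time_s: 12.68
ee_pos: [0.4498, -0.3134, 0.1976]
orientation: [-0.001, -0.077, 0.997, 0.001]
force: [-0.2, 0.5, -0.3]
grip_width: 0.898
finger_force: 0.0
```

>>> {"method": "move_arm", "body": {
  "xyz": [
    [0,0,0],
    [0,0,0],
    [0,0,0]
  ],
  "rot": [
    [0,0,0.137],
    [0,0,0.137],
    [0,0,0]
  ]
}}

```text
time_s: 13.05
ee_pos: [0.4507, -0.3106, 0.1978]
orientation: [-0.001, 0.058, 0.998, 0.001]
force: [-0.0, -0.5, -0.1]
grip_width: 0.894
finger_force: 0.0
```

Run:
```python
from h import *;import pickle
c=manip.read_camera("wrist");cv2.imwrite("pics/w5.png",c["image"][:,:,::-1])
pickle.dump(c,open("c5.pkl","wb"))
plan([.4511,-.311,.2],83.2)
H,S,V=cv2.split(cv2.cvtColor(c["image"],cv2.COLOR_RGB2HSV))
k=blob(((S<60)&(V>55)),(120,40,420,290));print(cv2.boundingRect(k),rect(c,k,.024))
```

```text
t 13.1 pos [ 0.4509 -0.3105  0.1982] shift [-0.0003 -0.0004 -0.0018] turn [ 0.0013 -0.0021  0.0037] F [-0.6  -0.06  0.17] w 0.902 ff 0.0
(207, 105, 131, 165) (array([ 451.1, -313.6], dtype=float32), np.float32(150.0), np.float32(110.5), np.float32(-6.82))
```

View pics/w5.png

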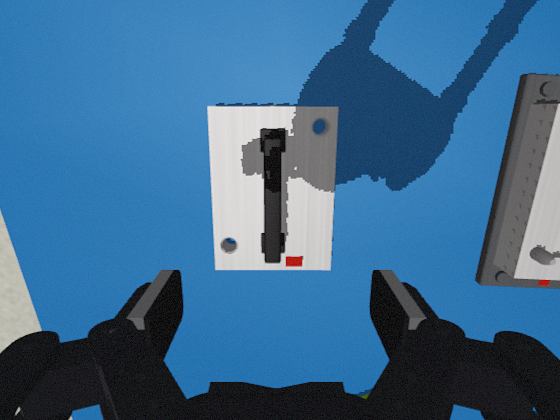

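The top half is seen at rows 105-270, cols 207-338, bar at col 273, holes (320,127) and (230,245). Its size (150.0x110.5) matches, centre (0.451,-0.3136), yaw -6.8°. Grasping the bar.

>>> {"method": "move_arm", "body": {
  "xyz": [
    [-0.0005,-0.003,0.03],
    [0,0,0.045],
    [0,0,0.04],
    [0,0,0.025],
    [0,0,0.012],
    [0,0,0.008],
    [0,0,0],
    [0,0,0]
  ],
  "rot": [
    [0,0,0.004],
    [0,0,0],
    [0,0,0],
    [0,0,0],
    [0,0,0],
    [0,0,0],
    [0,0,0],
    [0,0,0]
  ]
}}

```text
time_s: 14.1
ee_pos: [0.452, -0.3144, 0.041]
orientation: [0.001, 0.061, 0.998, -0.001]
force: [-0.5, 0.6, -0.8]
grip_width: 0.903
finger_force: 0.0
```

>>> {"method": "move_arm", "body": {
  "xyz": [
    [0,0,0],
    [0,0,0],
    [0,0,0],
    [0,0,0],
    [0,0,0],
    [0,0,0],
    [0,0,0],
    [0,0,0],
    [0,0,0],
    [0,0,0]
  ],
  "rot": [
    [0,0,0],
    [0,0,0],
    [0,0,0],
    [0,0,0],
    [0,0,0],
    [0,0,0],
    [0,0,0],
    [0,0,0],
    [0,0,0],
    [0,0,0]
  ],
  "jaw": 0,
  "force": 100
}}

```text
time_s: 15.35
ee_pos: [0.4515, -0.3138, 0.0401]
orientation: [0.0, 0.061, 0.998, 0.0]
force: [-2.1, 4.1, 6.1]
grip_width: 0.137
finger_force: 98.1
```

>>> {"method": "move_arm", "body": {
  "xyz": [
    [0,0,-0.005],
    [0,0,-0.01],
    [0,0,-0.02],
    [0,0,-0.03],
    [0,0,-0.03],
    [0,0,-0.025],
    [0,0,0],
    [0,0,0]
  ],
  "rot": [
    [0,0,0],
    [0,0,0],
    [0,0,0],
    [0,0,0],
    [0,0,0],
    [0,0,0],
    [0,0,0],
    [0,0,0]
  ]
}}

```text
time_s: 16.35
ee_pos: [0.4511, -0.3137, 0.1588]
orientation: [-0.001, 0.061, 0.998, 0.0]
force: [0.6, 0.3, -9.4]
grip_width: 0.14
finger_force: 98.0
```

Run:
```python
from h import *;import pickle
plan([.4855,-.0405,.16],80.5)
# mould from first top/wrist pictures: pins' estimates. top-of-pin z=.066, foot .046
c=pickle.load(open("c1.pkl","rb"))[0]
print("pinA",ray(c,[327,128],.056),"pinB",ray(c,[222,262],.056))
R=Ro.from_euler('z',-9.5,degrees=True)
for cx,cy in((.4845,-.0410),(.4865,-.0405)):print([ (R.apply(v)+[cx,cy,0]).round(4) for v in([-.058,.041,0],[.05,-.041,0])])
t=manip.read_camera("top");w=manip.read_camera("wrist");s=manip.read_camera("scene");pickle.dump((t,w,s),open("c6.pkl","wb"))
a=cv2.resize(t["image"][200:310,270:350,::-1],(400,550),interpolation=cv2.INTER_CUBIC)
b=cv2.resize(w["image"][:,:,::-1],(400,300));b=np.vstack([b,np.zeros((250,400,3),np.uint8)])
cv2.imwrite("pics/s6.png",np.hstack([a,b]))
H,S,V=cv2.split(cv2.cvtColor(t["image"],cv2.COLOR_RGB2HSV))
wh=(S<60)&(V>110);print("mould",rect(t,blob(wh,(275,205,350,310)),.046))
```

```text
t 16.35 pos [ 0.4511 -0.3137  0.1588] shift [-0.0009  0.2754 -0.0011] turn [ 0.0006 -0.0011  0.044 ] F [ 0.61  0.33 -9.44] w 0.14 ff 97.96
pinA [[0.43396432 0.00945173 0.056     ]] pinB [[ 0.52469302 -0.08747588  0.056     ]]
[array([0.4341, 0.009 , 0.    ]), array([ 0.527 , -0.0897,  0.    ])]
[array([0.4361, 0.0095, 0.    ]), array([ 0.529 , -0.0892,  0.    ])]
mould (array([484.5, -41.4], dtype=float32), np.float32(153.9), np.float32(113.8), np.float32(-9.5))
```

View pics/s6.png

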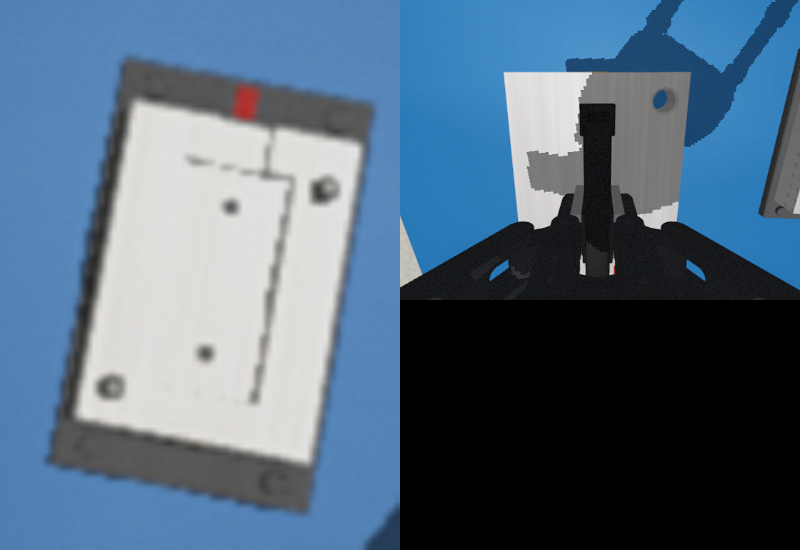

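The top half hangs level with hole at (665,100); in the left crop pins are at (323,189) and (110,387). I'll compare pins and holes seen by the same camera to cancel the calibration error.

Run:
```python
from h import *;import pickle
t,w,s=pickle.load(open("c6.pkl","rb"));t0=pickle.load(open("c0.pkl","rb"))["top"]
w5=pickle.load(open("c5.pkl","rb"));w1=pickle.load(open("c1.pkl","rb"))[0]
def dark(c,p,r=7):
    g=cv2.cvtColor(c["image"],cv2.COLOR_RGB2HSV);u,v=map(int,p);q=g[v-r:v+r+1,u-r:u+r+1].astype(float)
    wt=np.where(q[...,1]>80,200,np.clip(np.median(q[...,2])-30-q[...,2],0,None));yy,xx=np.mgrid[v-r:v+r+1,u-r:u+r+1]
    return [(xx*wt).sum()/wt.sum(),(yy*wt).sum()/wt.sum()]
def fr(A,B):
    m=(A+B)/2;d=(B-A)[:2];y=np.arctan2(d[1],d[0])-np.arctan2(-82,108)
    return (m[:2]+4e-3*np.array([np.cos(y),np.sin(y)])).round(4),round(np.degrees(y),2),round(np.linalg.norm(d)*1e3,1)
for n,c,a,b,z in(("pins top",t,(292,277),(334,238),.056),("holes top",t0,(408,294),(446,253),.022),("holes wrist",w5,(320,127),(230,245),.022),("pins wrist",w1,(327,128),(222,262),.056)):
    P=[dark(c,a),dark(c,b)];r=ray(c,P,z);print(n,np.round(P,1).tolist(),r[:,:2].round(4).tolist(),fr(r[0],r[1]),"expect 135.6")
```

```text
pins top [[288.1, 276.2], [336.2, 239.7]] [[0.4352, 0.0183], [0.5215, -0.0925]] (array([ 0.4822, -0.0381]), np.float64(-14.88), np.float64(140.5)) expect 135.6
holes top [[405.5, 294.0], [449.9, 253.9]] [[0.3995, -0.2611], [0.4958, -0.3716]] (array([ 0.4516, -0.3172]), np.float64(-11.69), np.float64(146.6)) expect 135.6
holes wrist [[318.7, 126.4], [230.3, 240.6]] [[0.3987, -0.2673], [0.4929, -0.3585]] (array([ 0.4498, -0.3133]), np.float64(-6.89), np.float64(131.1)) expect 135.6
pins wrist [[nan, nan], [nan, nan]] [[nan, nan], [nan, nan]] (array([nan, nan]), np.float64(nan), np.float64(nan)) expect 135.6<stdin>:7: RuntimeWarning: invalid value encountered in scalar divide
```

Run:
```python
from h import *;import pickle
t,w,s=pickle.load(open("c6.pkl","rb"));t0=pickle.load(open("c0.pkl","rb"))["top"]
w5=pickle.load(open("c5.pkl","rb"));w1=pickle.load(open("c1.pkl","rb"))[0]
def fr(A,B):
    m=(A+B)/2;d=(B-A)[:2];y=np.arctan2(d[1],d[0])-np.arctan2(-82,108)
    return (m[:2]+4e-3*np.array([np.cos(y),np.sin(y)])).round(4),round(np.degrees(y),2),round(np.linalg.norm(d)*1e3,1)
for n,c,a,b,z in(("pins top",t,(291.8,277),(334.3,237.5),.056),("holes top",t0,(408.0,293.8),(445.6,252.9),.022),("holes wrist",w5,(319.5,126.5),(229.5,245),.024),("pins wrist base",w1,(327,128.5),(222,262),.056)):
    r=ray(c,[a,b],z);print(n,r[:,:2].round(4).tolist(),fr(r[0],r[1]))
# scene: pin tips
cv2.imwrite("pics/s7.png",cv2.resize(s["image"][175:235,225:305,::-1],(800,600),interpolation=cv2.INTER_CUBIC))
# corners of mould block in top view, long edges fitted from mask
H,S,V=cv2.split(cv2.cvtColor(t["image"],cv2.COLOR_RGB2HSV))
k=blob(((S<60)&(V>150)),(275,205,350,310));print(rect(t,k,.046))
k=blob(~((H>95)&(H<125)&(S>90)),(270,200,350,310));print("plate",rect(t,k,.014))
```

```text
pins top [[0.4337, 0.0097], [0.5265, -0.0882]] (array([ 0.484 , -0.0399]), np.float64(-9.31), np.float64(134.8))
holes top [[0.4001, -0.2672], [0.4981, -0.3612]] (array([ 0.4531, -0.3147]), np.float64(-6.6), np.float64(135.9))
holes wrist [[0.3988, -0.2668], [0.4964, -0.3595]] (array([ 0.4516, -0.3136]), np.float64(-6.28), np.float64(134.7))
pins wrist base [[0.4343, 0.0094], [0.5247, -0.0875]] (array([ 0.4834, -0.0397]), np.float64(-9.78), np.float64(132.5))
(array([484.3, -41.1], dtype=float32), np.float32(150.8), np.float32(110.7), np.float32(-9.5))
plate (array([484.2, -40.8], dtype=float32), np.float32(198.5), np.float32(125.2), np.float32(-9.49))
```

Estimates agree: mould at (0.4843,-0.0408), yaw -9.5° (plate 198.5x125.2, block 150.8x110.7). Top half sits centred under the TCP. Carrying it over.

>>> {"method": "move_arm", "body": {
  "xyz": [
    [0,0.015,0],
    [0,0.03,0],
    [0,0.035,0],
    [0,0.035,0],
    [0,0.035,0],
    [0,0.035,0],
    [0,0.035,0],
    [0,0.03,0],
    [0,0.0175,0],
    [0,0.0075,0],
    [0,0,0],
    [0,0,0]
  ],
  "rot": [
    [0,0,0],
    [0,0,0],
    [0,0,0],
    [0,0,0],
    [0,0,0],
    [0,0,0],
    [0,0,0],
    [0,0,0],
    [0,0,0],
    [0,0,0.022],
    [0,0,0.022],
    [0,0,0]
  ]
}}

```text
time_s: 18.0
ee_pos: [0.4848, -0.0418, 0.1596]
orientation: [-0.0, 0.084, 0.997, -0.0]
force: [-0.3, -0.1, -8.3]
grip_width: 0.14
finger_force: 98.2
```

Run:
```python
from h import *
plan([.4844,-.0408,.11],80.5)
```

```text
t 18.0 pos [ 0.4848 -0.0418  0.1596] shift [0.0006 0.0009 0.0496] turn [-0.0006 -0.0001 -0.0015] F [-0.33 -0.07 -8.33] w 0.14 ff 98.2
```

>>> {"method": "move_arm", "body": {
  "xyz": [
    [0.0006,0.001,0.01],
    [0,0,0.015],
    [0,0,0.015],
    [0,0,0.008],
    [0,0,0],
    [0,0,0]
  ],
  "rot": [
    [0,0,-0.0015],
    [0,0,0],
    [0,0,0],
    [0,0,0],
    [0,0,0],
    [0,0,0]
  ]
}}

```text
time_s: 18.75
ee_pos: [0.4847, -0.0399, 0.1123]
orientation: [0.001, 0.082, 0.997, -0.0]
force: [0.1, -0.9, -8.3]
grip_width: 0.139
finger_force: 98.1
```

>>> {"method": "move_arm", "body": {
  "xyz": [
    [0,0,0.002],
    [0,0,0.002],
    [0,0,0.002],
    [0,0,0.002],
    [0,0,0.002],
    [0,0,0]
  ],
  "rot": [
    [0,0,0],
    [0,0,0],
    [0,0,0],
    [0,0,0],
    [0,0,0],
    [0,0,0]
  ]
}}

```text
time_s: 19.5
ee_pos: [0.4843, -0.0398, 0.1014]
orientation: [-0.0, 0.082, 0.997, 0.0]
force: [1.1, -0.5, -8.6]
grip_width: 0.137
finger_force: 98.1
```

>>> {"method": "move_arm", "body": {
  "xyz": [
    [0,-0.0006,0.001],
    [0,0,0.001],
    [0,0,0.001],
    [0,0,0.001],
    [0,0,0.001],
    [0,0,0]
  ],
  "rot": [
    [0,0,0],
    [0,0,0],
    [0,0,0],
    [0,0,0],
    [0,0,0],
    [0,0,0]
  ]
}}

```text
time_s: 20.25
ee_pos: [0.4842, -0.0404, 0.0965]
orientation: [-0.0, 0.082, 0.997, -0.0]
force: [-0.4, 0.5, -9.1]
grip_width: 0.144
finger_force: 98.2
```

>>> {"method": "move_arm", "body": {
  "xyz": [
    [0,0,0.0007],
    [0,0,0.0007],
    [0,0,0.0007],
    [0,0,0.0007],
    [0,0,0]
  ],
  "rot": [
    [0,0,0],
    [0,0,0],
    [0,0,0],
    [0,0,0],
    [0,0,0]
  ]
}}

```text
time_s: 20.88
ee_pos: [0.4842, -0.0404, 0.0938]
orientation: [-0.0, 0.082, 0.997, -0.0]
force: [-0.3, 0.8, -8.9]
grip_width: 0.141
finger_force: 98.2
```

>>> {"method": "move_arm", "body": {
  "xyz": [
    [0,0,0.001],
    [0,0,0.001],
    [0,0,0.001],
    [0,0,0.001],
    [0,0,0.001],
    [0,0,0.001],
    [0,0,0.001],
    [0,0,0.001],
    [0,0,0]
  ],
  "rot": [
    [0,0,0],
    [0,0,0],
    [0,0,0],
    [0,0,0],
    [0,0,0],
    [0,0,0],
    [0,0,0],
    [0,0,0],
    [0,0,0]
  ]
}}

```text
time_s: 22.0
ee_pos: [0.4842, -0.0404, 0.0857]
orientation: [-0.0, 0.082, 0.997, -0.0]
force: [0.5, -0.5, -7.6]
grip_width: 0.141
finger_force: 98.2
```

>>> {"method": "move_arm", "body": {
  "xyz": [
    [0,0,0.0006],
    [0,0,0.0006],
    [0,0,0.0006],
    [0,0,0]
  ],
  "rot": [
    [0,0,0],
    [0,0,0],
    [0,0,0],
    [0,0,0]
  ]
}}

```text
time_s: 22.5
ee_pos: [0.4843, -0.0405, 0.0841]
orientation: [0.0, 0.082, 0.997, -0.0]
force: [-0.5, 0.4, -8.0]
grip_width: 0.141
finger_force: 98.3
```

>>> {"method": "move_arm", "body": {
  "xyz": [
    [0,0,0.0006],
    [0,0,0.0006],
    [0,0,0.0004],
    [0,0,0]
  ],
  "rot": [
    [0,0,0],
    [0,0,0],
    [0,0,0],
    [0,0,0]
  ]
}}

```text
time_s: 23.0
ee_pos: [0.4844, -0.0405, 0.0841]
orientation: [0.0, 0.082, 0.997, -0.0]
force: [-6.3, 0.8, 2.7]
grip_width: 0.143
finger_force: 99.7
```

Seated at TCP z 0.084, exactly the predicted flush height. Releasing and retreating straight up.

>>> {"method": "move_arm", "body": {
  "xyz": [
    [0,0,0],
    [0,0,0],
    [0,0,0],
    [0,0,0],
    [0,0,0],
    [0,0,0]
  ],
  "rot": [
    [0,0,0],
    [0,0,0],
    [0,0,0],
    [0,0,0],
    [0,0,0],
    [0,0,0]
  ],
  "jaw": 0.8
}}

```text
time_s: 23.75
ee_pos: [0.4843, -0.0404, 0.0824]
orientation: [-0.0, 0.082, 0.997, -0.0]
force: [-0.2, -1.2, 0.1]
grip_width: 0.804
finger_force: 0.0
```

>>> {"method": "move_arm", "body": {
  "xyz": [
    [0,0,-0.01],
    [0,0,-0.02],
    [0,0,-0.04],
    [0,0,-0.05],
    [0,0,-0.03],
    [0,0,0],
    [0,0,0]
  ],
  "rot": [
    [0,0,0],
    [0,0,0],
    [0,0,0],
    [0,0,0],
    [0,0,0],
    [0,0,0],
    [0,0,0]
  ]
}}

```text
time_s: 24.62
ee_pos: [0.4842, -0.0404, 0.2323]
orientation: [-0.0, 0.082, 0.997, 0.0]
force: [0.2, 0.2, -0.8]
grip_width: 0.802
finger_force: 0.0
```

Run:
```python
from h import *
plan([.4844,-.0408,.2],80.5)
c=manip.read_camera("wrist");t=manip.read_camera("top")
H,S,V=cv2.split(cv2.cvtColor(c["image"],cv2.COLOR_RGB2HSV))
k=blob((S<60)&(V>55),(150,60,410,265));print(cv2.boundingRect(k),rect(c,k,.068))
H,S,V=cv2.split(cv2.cvtColor(t["image"],cv2.COLOR_RGB2HSV))
k=blob((H>8)&(H<25)&(S>120)&(V>80),(105,185,200,300));print("module",rect(t,k,.034))
```

```text
t 24.625 pos [ 0.4842 -0.0404  0.2323] shift [-0.0003 -0.0003  0.0323] turn [ 0.     -0.0002  0.0015] F [ 0.21  0.19 -0.82] w 0.802 ff 0.0
(208, 78, 136, 187) (array([470.5, -38.2], dtype=float32), np.float32(161.2), np.float32(110.4), np.float32(-9.38))
module (array([511.4, 339.2], dtype=float32), np.float32(100.8), np.float32(50.7), np.float32(8.85))
```

```bash
python3 -c "
from rig import manip
print(manip.job_done())"
```

```text
the job is handed in; nothing more can be done
None
```

I laid the module flat in the tray, seated the top half on its pins at the predicted flush height, released both and handed in the job at about 25 s; no verdict came back.

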